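Set the depth dial four clicks on and lock it

ROBOT

A 6-joint arm with a two-finger parallel gripper is mounted at the origin on a cart in front of the work surface, level with it; the furniture and walls round the work are solid. World frame = base frame: x ahead of the robot, y to its left, z up, the work surface at z = 0. Lengths are in mm, angles in rad, forces in N, time in s.
With the tool pointing down it reaches from about 275 to 750 mm from the base axis. Payload 10.2 kg.
Tool frame: the origin (TCP) lies on the front face of the gripper's body, between the roots of the fingers; the fingertips stand 73 mm ahead of it and the grasp point (between the pads) lies 54 mm ahead of it; z points along the fingers, y is the line along which they close (so a half turn about z gives the same grasp; the last joint's range is limited). The gripper opens to 85 mm and grips with 20 to 120 N. Pads are 22 mm wide; open, the fingers measure 114 mm over their backs; the gripper's body (76 mm by 85 mm) begins 54 mm behind the grasp point. The pads swing forward as they close: fully open they stand 13 mm farther back than shut.
Start: joints at [0.916, 0.313, 1.498, -0, 1.331, -0.223], TCP at [219.729, 476.813, 303.894] pointing down, gripper open.
Joint ranges: [-2.94, 2.94], [-0.97, 2.17], [0.19, 2.56], [-1.23, 4.37], [0.02, 3.11], [-2.88, 2.88]. Speed limits (rad/s): [2.39, 2.39, 3.01, 3.14, 3.14, 3.14].

INTERFACE

Orientations are given as a unit quaternion [w, x, y, z].
In Python, from rig import * gives the robot as it stands.
- The arm moves only by the tool step_arm, never from a script. Its argument "plan" is a list of rows, each an object with "offset": the shift along the tool's x, y, z in cm, a list of three; "rot": the turn, a rotation vector about the tool's x, y, z in degrees, a list of three; "gripper": the finger opening in cm, from 0 to 8.54. In form: [{"offset": [x, y, z], "rot": [wx, wy, wz], "gripper": gripper}, ...]. A call has 1 to 12 rows; each row is the pose to reach, as a shift and turn from the pose commanded when the call began, along the tool's axes at that moment; what a row does not reach only later rows make up. A row lasts 1/10 s, in which the tool goes at most 50 mm and 8.59 degrees, less where a joint would pass 70% of its speed; a pose out of reach is approached as far as the arm can. A call with a gripper value outside its range is refused whole. The fingers move at their own pace and stop on an object; "squeeze" is the grip in N (left out, the last holds). Time passes only in rows, so rows that repeat a pose let the fingers close. It gives the time, the measured TCP pose, the force, the opening and the grip force at its end, in the units of the state.
- sense(): the state, without advancing time (a new reading comes with each control period).
- capture(name): name is "side" or "top" or "wrist"; returns a dict with "color" (384x512x3 uint8, red, green, blue), "depth" (384x512 float32, mm along the optical axis (not along the pixel's ray), 0 where there is no reading), "vertical_fov" (degrees; the focal length in pixels is half the picture's height over the tangent of half this angle, whatever the lens; pixels are square), "cx", "cy" (the principal point, pixels), "rvec" (rotation vector, rad) and "tvec" (3), from world to camera coordinates, as OpenCV has them; the wrist camera has in their place "mount" (4x4, takes a point from camera to tool coordinates, whose origin is the TCP and whose axes are the flange's). Camera axes: x right, y down, z forward; pixel columns grow to the right and rows downward; lengths in mm; the calibration is good to about 2 mm. A picture is of the moment at which its call begins: read the wrist's pose just before it.
- finish_job(): hands the job in; it is judged then, once.
The state is a dict: "time_s": time; "joints": joint angles; "dq": joint speeds; "tau": joint torques, N m; "eef_pos": TCP position; "ee_rot": TCP orientation; "force": force on the tool from outside, world axes, zero at the start; "wrist_torque": the same for the moment, N m; "grip_width": opening from 0.0 (shut) to 1.0 (fully open); "grip_force": force on a finger pad.
Only numpy, scipy, OpenCV 4.12 (cv2) and the standard library are available. Lean on these libraries where they do the work, as an engineer would, in place of code of your own. Each camera call takes 0.05 s, during which the arm holds its last target. There are 200 camera calls.

TASK

The punch depth has to go four clicks deeper: on the grey depth setter, push the upright peg of the click-stop dial round gently with a fingertip, clockwise as seen from above, exactly four clicks on from where it stands, so that it rests in the fourth click. Then push the small lock lever over to its other end, away from the robot, and take the hand away. Do not grip the peg or the lever, and leave the other things where they are.

Things in the scene. Friction and masses are not known exactly. Their poses are not given: they have to be found in the camera images.
- gauge: depth setter for the punch: fixed grey metal housing 150 mm (its x, away from the robot) by 240 mm (its y, to the left) by 45 mm high, yawed up to 0.25 rad; origin: centre of its underside. Dial on the left half of its top, lock lever on the right. To its left the binding machine's tall dark lever (world x 0.46 to 0.54, y 0.17 to 0.35 m) reaches 0.51 m above the worktop: keep clear of it
- dial_centre (a point): point on the dial's upright turning axis, at the height of the dial's flat upper face, 63.5 mm above the worktop; 30 mm to +y of the gauge's origin. The black ribbed dial is 101 mm in diameter and 13 mm thick, on an aluminium scale ring 114 mm in diameter with 18 tick marks; a bare steel cap 26 mm across and 3 mm high sits in its middle
- dial_peg (a point): centre line of the dial's upright steel finger peg, 17.5 mm above the dial's upper face: peg 14 mm in diameter, 32.5 mm tall, with a flat collar 19 mm across and 2 mm high at its foot, 38 mm from the dial's axis. At the start it stands anywhere within about 1.2 rad (seen from above) either side of the direction to the robot's left. Nothing else stands on the dial's face except the cap
- dial (a joint): turning angle of the dial in rad, 0 at the start, growing clockwise as seen from above. It has a rest place (click) every 20 degrees (0.349 rad), so the fourth click is at 1.396. Left alone it springs into the nearest click: pushed past half-way between two clicks, it snaps on into the next by itself, without coasting further. It can turn from -5 to +9 clicks. Pushing the peg takes about 3 to 6 N, most at a quarter of the way from one click to the next
- lock_lever (a joint): lock lever: 0 leaning toward the robot (start 0 to 0.12), 1.0 rad leaning fully away from the robot (locked), where it meets its stop; it stays where it is left and needs about 2 N at its ball
- lever_tip (a point): centre of the black ball, 20 mm in diameter, at the end of the steel lock lever (rod 9 mm thick, ball centre 45 mm from the pivot). At the start it leans toward the robot by about 0.5 rad and its centre is about 93 mm above the worktop
- lever_pivot (a point): pivot of the lock lever, 53 mm above the worktop, 85 mm to -y of the gauge's origin; the lever swings in the gauge's x-z plane. Its dark bearing block (54 mm along x by 26 mm) reaches 55 mm above the worktop and its steel hub (18 mm across) reaches 62 mm
- sanding_block: sanding block of beech and cork, 40 x 90 x 31 mm, loose, behind the gauge; origin at the centre of its underside
- masking_tape: roll of masking tape lying flat, 91 mm across, 19 mm high, loose, behind the gauge; origin at the centre of its underside
- glue_bottle: standing squeeze bottle of glue, 38 mm across, 119 mm high, loose, further behind the gauge; origin at the centre of its underside
Things that resemble listed ones, but are neither listed nor needed, are in the scene too. Leave any blue or green look-alike of the glue_bottle alone.

How it is judged:
By the outcome, as a careful person would: the job done as asked, in the order asked, and still so for the second after the job is handed in, with the robot touching nothing.
It also fails if it takes over 53 s, if anything falls off the work surface, if the arm or the gripper's body presses on something with over 40 N, if the wrist force passes 120 N, or if a joint passes its speed limit or range.

## Working session

There is one attempt and no reset: what is moved stays moved. The work goes in short steps, Python scripts to look and compute and a tool call to move; the robot and the scene stay as the last step left them, time stands still between calls to the robot, and variables do not carry over. Pictures are saved under pics/ and viewed, at most 10 in all, crops included, and the job is handed in when it is done.

Besides the shell and the picture viewer there is one more tool, called after "Call:" as name(argument=value, ...) on one line, values as JSON. step_arm: Moves the arm, as the interface text tells. Its arguments: {"type":"object","properties":{"plan":{"type":"array"},"squeeze":{"type":"number"}},"required":["plan"]}

```bash
mkdir -p pics; cat > h.py <<'E'
from rig import *
import numpy as np, cv2
from scipy.spatial.transform import Rotation as R
def cam(name):
    s=sense(); c=capture(name); h,w=c["depth"].shape
    f=h/2/np.tan(np.radians(c["vertical_fov"])/2)
    if "mount" in c:
        q=s["ee_rot"]; T=np.eye(4); T[:3,:3]=R.from_quat([q[1],q[2],q[3],q[0]]).as_matrix(); T[:3,3]=s["eef_pos"]
        M=T@np.array(c["mount"])
    else:
        M=np.eye(4); Rm=cv2.Rodrigues(np.array(c["rvec"],float))[0]; M[:3,:3]=Rm.T; M[:3,3]=-Rm.T@np.array(c["tvec"],float).ravel()
    c["M"]=M; c["f"]=f
    return c
def pts(c):
    d=c["depth"]; v,u=np.mgrid[:d.shape[0],:d.shape[1]]
    P=np.stack([(u-c["cx"])/c["f"]*d,(v-c["cy"])/c["f"]*d,d],-1)
    return P@c["M"][:3,:3].T+c["M"][:3,3]
def ray(c,u,v,z):
    d=c["M"][:3,:3]@np.array([(u-c["cx"])/c["f"],(v-c["cy"])/c["f"],1]); o=c["M"][:3,3]
    return o+d*(z-o[2])/d[2]
E
python3 - <<'E'
from h import *
s=sense(); print(s)
for n in ("top","side","wrist"):
    c=cam(n); cv2.imwrite(f"pics/{n}0.png",c["color"][...,::-1]); np.savez(f"{n}0.npz",**c)
    print(n,c["M"][:3,3].round(),c["M"][:3,2].round(2),c["f"])
a=cv2.imread("pics/top0.png");b=cv2.imread("pics/side0.png")
cv2.imwrite("pics/both.png",cv2.resize(np.vstack([a,b]),None,fx=.78,fy=.78))
E
```

```text
{'time_s': 0.0, 'joints': array([ 9.15596167e-01,  3.13459554e-01,  1.49847795e+00,  1.23268869e-05,
        1.33101141e+00, -2.23404939e-01]), 'dq': array([-2.23445325e-05,  4.70274795e-04,  1.80977359e-03, -5.58521230e-04,
       -8.67377980e-05, -4.57207714e-04]), 'tau': array([ 3.07410583e-04, -4.12269080e+01, -2.59745032e+01, -1.93759711e-04,
        4.12012450e-03, -3.30026865e-05]), 'eef_pos': array([219.61334   , 476.66296845, 303.31474628]), 'ee_rot': array([-2.93830527e-04,  2.14225671e-01,  9.76783959e-01, -6.11191338e-04]), 'force': array([-0.42325279, -0.46257292, -0.08006706]), 'wrist_torque': array([-0.00836512, -0.03930241,  0.01442326]), 'grip_force': 0.0, 'grip_width': 1.0012721245301566}
top [613. -59. 951.] [ 0.1 -0.  -1. ] 452.5114858131379
side [ -60. -189.  484.] [ 0.87  0.14 -0.47] 388.43381812798503
wrist [160. 504. 374.] [ 0.24 -0.11 -0.97] 285.86246250183814
```

View pics/both.png

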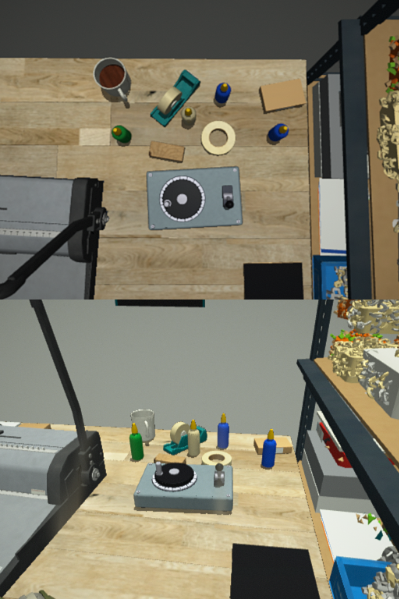

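The top view shows the gauge at about (250, 254) in full-size pixels, with the peg on the dial's left and the lock lever on the right. Next I measure it.

```bash
python3 - <<'E'
from h import *
c=dict(np.load("top0.npz")); P=pts(c); 
reg=(P[...,0]>280)&(P[...,0]<600)&(P[...,1]>-150)&(P[...,1]<200)
m=(reg&(abs(P[...,2]-45)<8)); mm=reg&(P[...,2]>38)&(P[...,2]<130)
k=cv2.morphologyEx(mm.astype(np.uint8),cv2.MORPH_OPEN,np.ones((7,7)))
n,l,st,ce=cv2.connectedComponentsWithStats(k)
i=l[254,250]; g=(l==i)
print("box",i,st[i])
Q=P[g&(abs(P[...,2]-45)<8)]
r=cv2.minAreaRect(Q[:,:2].astype(np.float32)); print("gauge rect",r, np.median(Q[:,2]))
# dial black
col=c["color"].astype(int)
blk=g&(col.max(-1)<60)&(abs(P[...,2]-63.5)<8)
D=P[blk]; print("dial",cv2.minEnclosingCircle(D[:,:2].astype(np.float32)),np.median(D[:,2]),len(D))
hi=g&(P[...,2]>74); n,l2,st,ce=cv2.connectedComponentsWithStats(hi.astype(np.uint8))
for j in range(1,n):
    if st[j,4]>5: print(st[j],P[l2==j].mean(0).round(1),P[l2==j].max(0).round(1),P[l2==j].min(0).round(1))
x,y,w,h=185,210,130,90
a=cv2.resize(c["color"][y:y+h,x:x+w,::-1],None,fx=6,fy=6,interpolation=cv2.INTER_CUBIC)
cv2.imwrite("pics/topcrop.png",a)
E
```

```text
box 2 [ 189  241  110   53 5422]
gauge rect ((548.6309814453125, -41.588348388671875), (102.39944458007812, 216.89138793945312), 0.3299321234226227) 45.621729665927944
dial ((572.6966552734375, -53.13914108276367), 80.2222671508789) 64.02236603403577 1380
[290 254   9  13  93] [ 564.7 -137.4   98.5] [ 575.9 -129.7  105.9] [ 554.3 -144.8   74.9]
[210 257   8   8  49] [563.5  12.9  94.3] [569.6  19.8  98.9] [557.3   6.7  78. ]
```

View pics/topcrop.png

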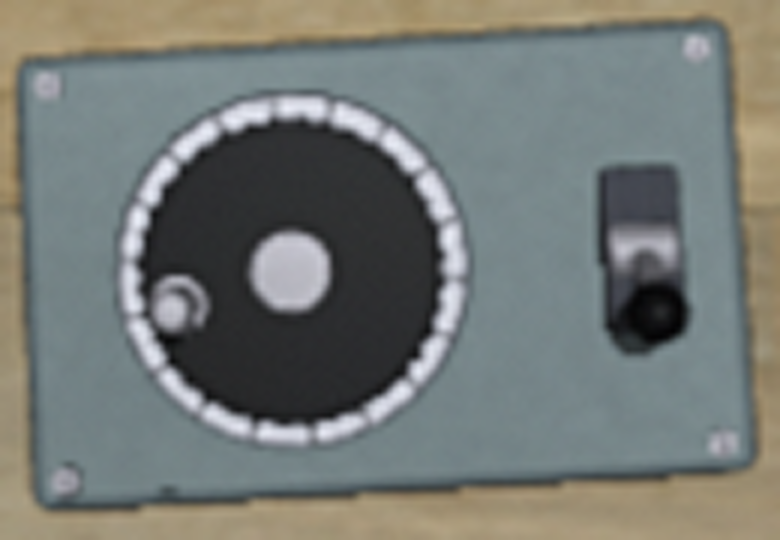

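The top crop shows the cap centre at crop (290, 271), the peg top at (173, 308), the ball at (657, 313), and bolts at (47, 85), (697, 46), (64, 480) and (722, 443). Clockwise takes the peg from the left toward the far side.

```bash
cat >> h.py <<'E'
def topfind(c,Cg=None):
    f=lambda u,v,z: ray(c,185+(u+.5)/6-.5,210+(v+.5)/6-.5,z)
    return f
E
python3 - <<'E'
from h import *
c=dict(np.load("top0.npz")); f=topfind(c)
cap=f(290,271,66.5); peg=f(173,308,96); ball=f(657,313,93); ringc=f(294,268,52); foot=f(180,303,65)
B=[f(*p,46)[:2] for p in ((47,85),(697,46),(64,480),(722,443))]
print("cap",cap.round(1),"ring",ringc.round(1),"peg",peg.round(1),"foot",foot.round(1),"ball",ball.round(1))
o=np.mean(B,0); print("bolts centre",o.round(1))
a1=B[0]-B[1]; a2=B[2]-B[3]; ya=[np.degrees(np.arctan2(-a[0],a[1])) for a in (a1,a2)]
yx=[np.degrees(np.arctan2(a[1],a[0])) for a in (B[0]-B[2],B[1]-B[3])]
print("yaw",ya,yx,np.linalg.norm(a1),np.linalg.norm(B[0]-B[2]))
for C in (cap,ringc):
  d=peg[:2]-C[:2]; print("peg r",np.hypot(*d),"ang from +y toward +x (deg)",np.degrees(np.arctan2(d[0],d[1])))
yaw=np.radians(np.mean(ya)); print("expected dial", o+30*np.array([-np.sin(yaw),np.cos(yaw)]),"pivot",o-85*np.array([-np.sin(yaw),np.cos(yaw)]))
s=sense(); q=s["ee_rot"]; print(R.from_quat([q[1],q[2],q[3],q[0]]).as_matrix().round(3))
# obstacles
for n in ("top","side"):
    P=pts(dict(np.load(n+"0.npz"))); d=P.reshape(-1,3)
    for x0 in range(200,650,50):
        print(n,x0,[int(d[(d[:,0]>x0)&(d[:,0]<x0+50)&(d[:,1]>y)&(d[:,1]<y+50)][:,2].max(initial=-1)) for y in range(-100,500,50)])
w=dict(np.load("wrist0.npz")); cv2.imwrite("pics/w0.png",w["color"][...,::-1])
E
```

```text
cap [573.4 -22.   66.5] ring [573.7 -22.7  52. ] peg [563.1  13.2  96. ] foot [562.9  13.5  65. ] ball [ 562.1 -137.9   93. ]
bolts centre [575.5 -51.7]
yaw [np.float64(3.7009419411152478), np.float64(3.423080778134876)] [np.float64(3.473433930089631), np.float64(3.2983016724005227)] 216.60955584230678 129.38022033330518
peg r 36.59563049036392 ang from +y toward +x (deg) -16.32731814937041
peg r 37.36278835510956 ang from +y toward +x (deg) -16.526041225503487
expected dial [573.67839613 -21.76916609] pivot [ 580.82320666 -136.54700229]
[[-0.908  0.419 -0.001]
 [ 0.419  0.908 -0.001]
 [ 0.    -0.001 -1.   ]]
top 200 [-1, -1, -1, -1, -1, -1, -1, -1, -1, -1, -1, -1]
top 250 [-1, -1, -1, -1, -1, -1, -1, -1, -1, -1, -1, -1]
top 300 [5, 4, 5, 5, 5, 6, 59, 51, 51, 52, 51, -1]
top 350 [5, 5, 5, 6, 5, 58, 60, 58, 57, 55, 56, -1]
top 400 [6, 6, 5, 5, 5, 134, 135, 120, 110, 105, 100, -1]
top 450 [5, 46, 47, 47, 6, 501, 155, 158, 159, 155, 99, -1]
top 500 [67, 68, 68, 49, 6, 433, 155, 159, 159, 158, -1, -1]
top 550 [67, 72, 98, 48, 5, 155, 157, 151, 152, 153, -1, -1]
top 600 [950, 69, 66, 51, 5, 155, 155, 150, 151, 151, 100, 13]
side 200 [-1, -1, -1, 2, 2, 2, 38, -1, -1, -1, -1, -1]
side 250 [2, 3, 2, 2, 2, 2, 57, 43, -1, -1, -1, -1]
side 300 [2, 2, 2, 3, 2, 2, 58, 49, -1, -1, -1, -1]
side 350 [2, 2, 2, 2, 2, 52, 58, 55, 55, -1, -1, -1]
side 400 [2, 2, 3, 2, 2, 133, 137, 122, 118, 111, -1, -1]
side 450 [43, 45, 46, 47, 2, 465, 152, 156, 156, 156, -1, -1]
side 500 [64, 66, 64, 46, 2, 412, 153, 155, 155, 156, 148, -1]
side 550 [65, 68, 97, 46, 2, 152, 152, 148, 149, 150, 155, 148]
side 600 [64, 65, 64, 47, 2, 152, 152, 147, 147, 148, 148, 147]
```

View pics/w0.png

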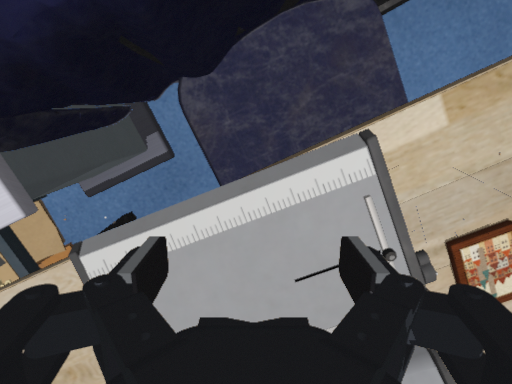

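The wrist view shows open fingers at the bottom of the picture, above the binder. The measurements agree: the dial centre is about (573.6, -22), the peg stands at −16.4° from +y, and the lever pivot is about (581, -136.5). I first move clear of the tall lever.

Call:
step_arm(plan=[{"offset":[-32.7,-37.5,0],"rot":[0,0,-41],"gripper":0},{"offset":[-32.7,-37.5,0],"rot":[0,0,-41],"gripper":0},{"offset":[-32.7,-37.5,0],"rot":[0,0,-41],"gripper":0},{"offset":[-32.7,-37.5,0],"rot":[0,0,-41],"gripper":0},{"offset":[-32.7,-37.5,0],"rot":[0,0,-41],"gripper":0},{"offset":[-32.7,-37.5,0],"rot":[0,0,-41],"gripper":0},{"offset":[-32.7,-37.5,0],"rot":[0,0,-41],"gripper":0},{"offset":[-32.7,-37.5,0],"rot":[0,0,-41],"gripper":0},{"offset":[-32.7,-37.5,0],"rot":[0,0,-41],"gripper":0},{"offset":[-32.7,-37.5,0],"rot":[0,0,-41],"gripper":0},{"offset":[-32.7,-37.5,0],"rot":[0,0,-41],"gripper":0},{"offset":[-32.7,-37.5,0],"rot":[0,0,-41],"gripper":0}])

```text
time_s: 1.35
eef_pos: [360.4, -3.5, 303.7]
ee_rot: [-0.0, -0.139, 0.99, -0.0]
force: [0.5, 0.2, 0.5]
grip_width: -0.001
grip_force: 0.0
```

```bash
cat >> h.py <<'E'
def tool():
    s=sense(); q=s["ee_rot"]; return s, R.from_quat([q[1],q[2],q[3],q[0]]).as_matrix()
def plan(targets):
    "targets: (x,y,z,tool-x yaw deg) -> rows offset cm, rot deg"
    s,M=tool(); p=s["eef_pos"]
    print("t",s["time_s"],"p",p.round(1),"yaw",np.degrees(np.arctan2(M[1,0],M[0,0])).round(1)%360,"F",s["force"].round(1),"g",s["grip_width"])
    for x,y,z,yw in targets:
        a=np.radians(yw); T=np.array([[np.cos(a),np.sin(a),0],[np.sin(a),-np.cos(a),0],[0,0,-1]])
        print((M.T@(np.array([x,y,z])-p)/10).round(2).tolist(), np.degrees(R.from_matrix(M.T@T).as_rotvec()).round(1).tolist())
E
python3 - <<'E'
from h import *
plan([(532,5,220,196.4)])
E
```

```text
t 1.35 p [360.4  -3.5 303.7] yaw 196.0 F [0.5 0.2 0.5] g -0.0005568148584102798
[-16.73, -3.9, 8.37] [-0.0, -0.0, -0.4]
```

Call:
step_arm(plan=[{"offset":[-16.7,-3.9,8.4],"rot":[0,0,-0.4],"gripper":0},{"offset":[-16.7,-3.9,8.4],"rot":[0,0,-0.4],"gripper":0},{"offset":[-16.7,-3.9,8.4],"rot":[0,0,-0.4],"gripper":0},{"offset":[-16.7,-3.9,8.4],"rot":[0,0,-0.4],"gripper":0},{"offset":[-16.7,-3.9,8.4],"rot":[0,0,-0.4],"gripper":0},{"offset":[-16.7,-3.9,8.4],"rot":[0,0,-0.4],"gripper":0}])

```text
time_s: 1.95
eef_pos: [530.7, 9.6, 219.1]
ee_rot: [-0.001, -0.145, 0.989, 0.0]
force: [0.3, -0.2, 0.4]
grip_width: 0.004
grip_force: 0.0
```

```bash
python3 - <<'E'
from h import *
plan([(532,5,146,196.4)])
c=cam("side"); np.savez("side1.npz",**c); P=pts(c); s,M=tool(); p=s["eef_pos"]
d=P[(abs(P[...,0]-p[0])<70)&(abs(P[...,1]-p[1])<60)&(P[...,2]>105)]
L=(d-p)@M
for z in range(-20,100,10):
    k=L[(L[:,2]>=z)&(L[:,2]<z+10)]
    if len(k): print(z,len(k),k.min(0).round(1),k.max(0).round(1))
w=cam("wrist")
# project tip into side, crop
o=np.linalg.inv(c["M"])
pr=lambda X:(lambda q:(q[:2]/q[2]*c["f"]+[c["cx"],c["cy"]]))((o@np.r_[X,1])[:3])
u,v=pr(p+[0,0,-73]); print(u,v)
a=c["color"][int(v)-70:int(v)+70,int(u)-90:int(u)+90,::-1]; a=cv2.resize(a,(540,420),interpolation=cv2.INTER_CUBIC)
b=cv2.resize(w["color"][...,::-1],(560,420))
cv2.imwrite("pics/s1.png",cv2.resize(np.hstack([a,b]),None,fx=.72,fy=.72))
E
```

```text
t 1.95 p [530.7   9.6 219.1] yaw 196.7 F [ 0.3 -0.2  0.4] g 0.003632230907484286
[-0.0, -0.49, 7.31] [0.1, -0.1, 0.3]
-20 391 [-11.  -59.3 -20. ] [ 18.6  62.8 -10. ]
-10 278 [-11.1 -56.4 -10. ] [17.7 60.1 -0. ]
0 227 [-15.  -49.1   0. ] [19.4 53.3  9.9]
10 256 [-12.3 -39.8  10. ] [14.  43.1 19.9]
20 188 [-11.8 -32.5  20. ] [14.9 37.5 29.8]
30 83 [ -9.6 -18.1  30.1] [14. 20. 40.]
40 78 [  1.5 -11.6  40.1] [12.  14.8 49.8]
50 79 [  3.9 -11.4  50. ] [12.4 15.3 60. ]
60 63 [  1.5 -10.4  60. ] [13.2 14.4 69.9]
70 7 [ 8.6 -4.3 70.2] [10.3  6.2 71.9]
198.572270025922 193.3201018599386
```

View pics/s1.png

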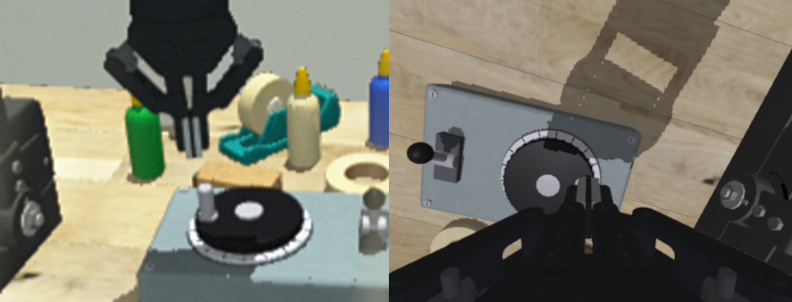

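The tip is about 72 mm ahead of the TCP and about ±11–12 mm wide, as expected, and the peg stands at the left of the dial. I descend behind the peg.

Call:
step_arm(plan=[{"offset":[0,0,2.5],"rot":[0,0,0],"gripper":0},{"offset":[0,0,5],"rot":[0,0,0],"gripper":0},{"offset":[0,0,7.3],"rot":[0,0,0],"gripper":0},{"offset":[0,0,7.3],"rot":[0,0,0],"gripper":0},{"offset":[0,0,7.3],"rot":[0,0,0],"gripper":0}])

```text
time_s: 2.55
eef_pos: [531.0, 8.7, 148.5]
ee_rot: [0.001, -0.145, 0.989, -0.0]
force: [-0.3, 0.2, -0.1]
grip_width: -0.0
grip_force: 0.0
```

```bash
cat >> h.py <<'E'
C=np.array([573.6,-22.]); A0=-16.4
def behind(clicks,back,z=146):
    a=np.radians(A0+20*clicks); p=C+38*np.array([np.sin(a),np.cos(a)])-back*np.array([np.cos(a),-np.sin(a)])
    return (p[0],p[1],z,180-np.degrees(a))
E
python3 - <<'E'
from h import *
plan([behind(0,28),behind(0,22)]+[behind(k,18) for k in np.arange(0,1.01,.1)])
E
```

```text
t 2.55 p [531.    8.7 148.5] yaw 196.7 F [-0.3  0.2 -0.1] g -0.0001733510178722295
[-0.42, -0.35, 0.25] [-0.0, 0.1, 0.3]
[-1.02, -0.35, 0.25] [-0.0, 0.1, 0.3]
[-1.42, -0.35, 0.25] [-0.0, 0.1, 0.3]
[-1.55, -0.29, 0.25] [-0.0, 0.1, 2.3]
[-1.69, -0.24, 0.25] [-0.0, 0.1, 4.3]
[-1.82, -0.19, 0.25] [-0.0, 0.1, 6.3]
[-1.96, -0.14, 0.25] [-0.0, 0.1, 8.3]
[-2.1, -0.1, 0.25] [-0.0, 0.1, 10.3]
[-2.25, -0.06, 0.25] [-0.0, 0.1, 12.3]
[-2.39, -0.03, 0.25] [-0.0, 0.1, 14.3]
[-2.53, -0.01, 0.25] [-0.0, 0.1, 16.3]
[-2.68, 0.01, 0.25] [-0.0, 0.1, 18.3]
[-2.83, 0.03, 0.25] [-0.0, 0.1, 20.3]
```

Call:
step_arm(plan=[{"offset":[-0.2,-0.2,0.2],"rot":[0,0,0.3],"gripper":0},{"offset":[-0.5,-0.35,0.25],"rot":[0,0,0.3],"gripper":0},{"offset":[-0.8,-0.35,0.25],"rot":[0,0,0.3],"gripper":0},{"offset":[-1.1,-0.35,0.25],"rot":[0,0,0.3],"gripper":0},{"offset":[-1.4,-0.35,0.25],"rot":[0,0,0.3],"gripper":0},{"offset":[-1.55,-0.3,0.25],"rot":[0,0,2.3],"gripper":0},{"offset":[-1.55,-0.3,0.25],"rot":[0,0,2.3],"gripper":0},{"offset":[-1.55,-0.3,0.25],"rot":[0,0,2.3],"gripper":0}])

```text
time_s: 3.35
eef_pos: [546.6, 10.3, 144.4]
ee_rot: [-0.0, -0.125, 0.992, 0.0]
force: [-2.4, -1.5, 2.4]
grip_width: 0.005
grip_force: 1.6
```

```bash
python3 - <<'E'
from h import *
plan([behind(k,18) for k in np.arange(0.2,1.21,.1)])
E
```

```text
t 3.35 p [546.6  10.3 144.4] yaw 194.4 F [-2.4 -1.5  2.4] g 0.00517297828743015
[-0.15, 0.06, -0.16] [0.0, -0.0, 2.0]
[-0.28, 0.12, -0.16] [0.0, -0.0, 4.0]
[-0.42, 0.17, -0.16] [0.0, -0.0, 6.0]
[-0.56, 0.21, -0.16] [0.0, -0.0, 8.0]
[-0.7, 0.25, -0.16] [0.0, -0.0, 10.0]
[-0.84, 0.29, -0.16] [0.0, -0.0, 12.0]
[-0.99, 0.32, -0.16] [0.0, -0.0, 14.0]
[-1.13, 0.35, -0.16] [0.0, -0.0, 16.0]
[-1.28, 0.37, -0.16] [0.0, -0.0, 18.0]
[-1.42, 0.39, -0.16] [0.0, -0.0, 20.0]
[-1.57, 0.4, -0.16] [0.0, -0.0, 22.0]
```

Contact was made at the expected place, with about 2.8 N against the push. I continue around the arc.

Call:
step_arm(plan=[{"offset":[-0.15,0.06,-0.15],"rot":[0,0,2],"gripper":0},{"offset":[-0.28,0.12,-0.15],"rot":[0,0,4],"gripper":0},{"offset":[-0.42,0.17,-0.15],"rot":[0,0,6],"gripper":0},{"offset":[-0.56,0.21,-0.15],"rot":[0,0,8],"gripper":0},{"offset":[-0.7,0.25,-0.15],"rot":[0,0,10],"gripper":0},{"offset":[-0.84,0.29,-0.15],"rot":[0,0,12],"gripper":0},{"offset":[-0.99,0.32,-0.15],"rot":[0,0,14],"gripper":0},{"offset":[-1.13,0.35,-0.15],"rot":[0,0,16],"gripper":0},{"offset":[-1.28,0.37,-0.15],"rot":[0,0,18],"gripper":0},{"offset":[-1.42,0.39,-0.15],"rot":[0,0,20],"gripper":0},{"offset":[-1.42,0.39,-0.15],"rot":[0,0,20],"gripper":0}])

```text
time_s: 4.45
eef_pos: [559.4, 17.6, 145.8]
ee_rot: [-0.0, 0.049, 0.999, -0.0]
force: [-3.3, -0.6, 2.2]
grip_width: -0.001
grip_force: 1.4
```

```bash
python3 - <<'E'
from h import *
plan([behind(k,18) for k in np.arange(1.2,2.11,.1)])
for n in ("top","side"):
    c=cam(n); np.savez(n+"2.npz",**c); P=pts(c)
    m=(np.hypot(P[...,0]-573.6,P[...,1]+22)<60)&(P[...,2]>75)&(P[...,2]<100)&(c["color"].min(-1)>110)
    k=P[m]; 
    if len(k): q=k.mean(0); print(n,len(k),q.round(1),np.degrees(np.arctan2(q[0]-573.6,q[1]+22)).round(1))
a=dict(np.load("top2.npz"))["color"][210:300,185:315,::-1]; b=dict(np.load("side2.npz"))["color"][150:290,150:330,::-1]
cv2.imwrite("pics/m2.png",np.hstack([cv2.resize(a,(433,300)),cv2.resize(b,(366,300))]))
E
```

```text
t 4.45 p [559.4  17.6 145.8] yaw 174.4 F [-3.3 -0.6  2.2] g -0.0007840903827806377
[-0.13, 0.06, -0.02] [-0.0, -0.0, 2.0]
[-0.27, 0.12, -0.02] [-0.0, -0.0, 4.0]
[-0.4, 0.17, -0.02] [-0.0, -0.0, 6.0]
[-0.54, 0.22, -0.02] [-0.0, -0.0, 8.0]
[-0.68, 0.26, -0.02] [-0.0, -0.0, 10.0]
[-0.83, 0.29, -0.02] [-0.0, -0.0, 12.0]
[-0.97, 0.32, -0.02] [-0.0, -0.0, 14.0]
[-1.11, 0.35, -0.02] [-0.0, -0.0, 16.0]
[-1.26, 0.37, -0.02] [-0.0, -0.0, 18.0]
[-1.41, 0.39, -0.02] [-0.0, -0.0, 20.0]
side 40 [548.7  20.7  88.3] -30.3
```

View pics/m2.png

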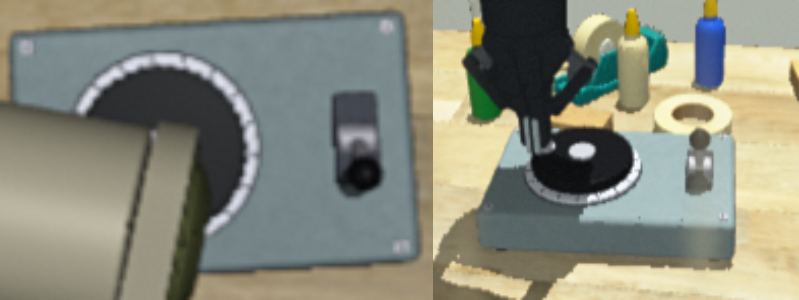

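The camera views are blocked by the hand, but the peg foot shows just beyond the fingers in the side view. The force fits about 1.1 clicks, so I continue to about 2.1.

Call:
step_arm(plan=[{"offset":[-0.13,0.06,0],"rot":[0,0,2],"gripper":0},{"offset":[-0.27,0.12,0],"rot":[0,0,4],"gripper":0},{"offset":[-0.4,0.17,0],"rot":[0,0,6],"gripper":0},{"offset":[-0.54,0.22,0],"rot":[0,0,8],"gripper":0},{"offset":[-0.68,0.26,0],"rot":[0,0,10],"gripper":0},{"offset":[-0.83,0.29,0],"rot":[0,0,12],"gripper":0},{"offset":[-0.97,0.32,0],"rot":[0,0,14],"gripper":0},{"offset":[-1.11,0.35,0],"rot":[0,0,16],"gripper":0},{"offset":[-1.26,0.37,0],"rot":[0,0,18],"gripper":0},{"offset":[-1.41,0.39,0],"rot":[0,0,20],"gripper":0},{"offset":[-1.41,0.39,0],"rot":[0,0,20],"gripper":0}])

```text
time_s: 5.65
eef_pos: [573.9, 20.2, 145.9]
ee_rot: [-0.0, 0.222, 0.975, 0.0]
force: [-3.7, 0.7, 1.6]
grip_width: -0.001
grip_force: 1.2
```

```bash
python3 - <<'E'
from h import *
plan([behind(k,18) for k in np.arange(2.2,3.11,.1)])
E
```

```text
t 5.65 p [573.9  20.2 145.9] yaw 154.4 F [-3.7  0.7  1.6] g -0.0012445462318047356
[-0.13, 0.04, -0.01] [0.0, -0.0, 2.0]
[-0.26, 0.1, -0.01] [0.0, -0.0, 4.0]
[-0.4, 0.15, -0.01] [0.0, -0.0, 6.0]
[-0.54, 0.2, -0.01] [0.0, -0.0, 8.0]
[-0.68, 0.24, -0.01] [0.0, -0.0, 10.0]
[-0.82, 0.27, -0.01] [0.0, -0.0, 12.0]
[-0.97, 0.31, -0.01] [0.0, -0.0, 14.0]
[-1.11, 0.33, -0.01] [0.0, -0.0, 16.0]
[-1.26, 0.35, -0.01] [0.0, -0.0, 18.0]
[-1.4, 0.37, -0.01] [0.0, -0.0, 20.0]
```

Call:
step_arm(plan=[{"offset":[-0.13,0.05,0],"rot":[0,0,2],"gripper":0},{"offset":[-0.26,0.1,0],"rot":[0,0,4],"gripper":0},{"offset":[-0.4,0.15,0],"rot":[0,0,6],"gripper":0},{"offset":[-0.54,0.2,0],"rot":[0,0,8],"gripper":0},{"offset":[-0.68,0.24,0],"rot":[0,0,10],"gripper":0},{"offset":[-0.82,0.27,0],"rot":[0,0,12],"gripper":0},{"offset":[-0.97,0.31,0],"rot":[0,0,14],"gripper":0},{"offset":[-1.11,0.33,0],"rot":[0,0,16],"gripper":0},{"offset":[-1.26,0.35,0],"rot":[0,0,18],"gripper":0},{"offset":[-1.4,0.37,0],"rot":[0,0,20],"gripper":0},{"offset":[-1.4,0.37,0],"rot":[0,0,20],"gripper":0}])

```text
time_s: 6.75
eef_pos: [588.2, 17.5, 145.9]
ee_rot: [0.0, 0.387, 0.922, 0.0]
force: [-2.3, 0.1, 1.1]
grip_width: 0.001
grip_force: 1.0
```

```bash
python3 - <<'E'
from h import *
plan([behind(k,18) for k in (3.2,3.3,3.4,3.5,3.55,3.6,3.65,3.7)])
E
```

```text
t 6.75 p [588.2  17.5 145.9] yaw 134.4 F [-2.3  0.1  1.1] g 0.0014826175654955973
[-0.13, 0.05, -0.01] [0.0, 0.0, 2.0]
[-0.27, 0.11, -0.01] [0.0, -0.0, 4.0]
[-0.41, 0.16, -0.01] [0.0, -0.0, 6.0]
[-0.55, 0.2, -0.01] [0.0, -0.0, 8.0]
[-0.62, 0.23, -0.01] [0.0, -0.0, 9.0]
[-0.69, 0.25, -0.01] [0.0, -0.0, 10.0]
[-0.76, 0.26, -0.01] [0.0, -0.0, 11.0]
[-0.83, 0.28, -0.01] [0.0, -0.0, 12.0]
```

Call:
step_arm(plan=[{"offset":[-0.13,0.05,0],"rot":[0,0,2],"gripper":0},{"offset":[-0.27,0.11,0],"rot":[0,0,4],"gripper":0},{"offset":[-0.27,0.11,0],"rot":[0,0,4],"gripper":0}])

```text
time_s: 7.05
eef_pos: [590.6, 16.6, 145.9]
ee_rot: [-0.0, 0.419, 0.908, 0.0]
force: [-3.7, 3.9, 3.0]
grip_width: 0.0
grip_force: 2.3
```

Call:
step_arm(plan=[{"offset":[-0.14,0.05,0],"rot":[0,0,2],"gripper":0},{"offset":[-0.28,0.1,0],"rot":[0,0,4],"gripper":0},{"offset":[-0.28,0.1,0],"rot":[0,0,4],"gripper":0}])

```text
time_s: 7.35
eef_pos: [593.7, 14.7, 146.0]
ee_rot: [0.001, 0.45, 0.893, 0.0]
force: [-0.3, -0.9, 0.0]
grip_width: 0.001
grip_force: 0.0
```

Call:
step_arm(plan=[{"offset":[-0.07,0.03,0],"rot":[0,0,1],"gripper":0},{"offset":[-0.14,0.05,0],"rot":[0,0,2],"gripper":0},{"offset":[-0.14,0.05,0],"rot":[0,0,2],"gripper":0}])

```text
time_s: 7.65
eef_pos: [594.8, 13.6, 145.9]
ee_rot: [0.0, 0.467, 0.884, -0.0]
force: [-0.2, -0.8, -0.3]
grip_width: 0.001
grip_force: 0.0
```

```bash
python3 - <<'E'
from h import *
plan([behind(k,18) for k in (3.6,3.65,3.7,3.75)])
E
```

```text
t 7.65 p [594.8  13.6 145.9] yaw 124.3 F [-0.2 -0.8 -0.3] g 0.0013109356156162989
[0.06, 0.04, -0.01] [0.0, 0.0, -0.1]
[-0.01, 0.07, -0.01] [0.0, 0.0, 0.9]
[-0.08, 0.1, -0.01] [0.0, 0.0, 1.9]
[-0.15, 0.13, -0.01] [0.0, 0.0, 2.9]
```

The force peaked at 5.4 N and then dropped to zero, so the dial snapped on. I back off, lift, and check.

Call:
step_arm(plan=[{"offset":[1,0,0],"rot":[0,0,0],"gripper":0},{"offset":[2,0,0],"rot":[0,0,0],"gripper":0},{"offset":[2,0,-4],"rot":[0,0,0],"gripper":0},{"offset":[2,0,-8],"rot":[0,0,0],"gripper":0},{"offset":[2,0,-8],"rot":[0,0,0],"gripper":0}])

```text
time_s: 8.15
eef_pos: [584.5, 31.1, 231.3]
ee_rot: [0.004, 0.466, 0.885, 0.002]
force: [-0.6, 0.1, 0.3]
grip_width: -0.001
grip_force: 0.0
```

```bash
python3 - <<'E'
from h import *
plan([(470,-141,226,183.5)])
E
```

```text
t 8.15 p [584.5  31.1 231.3] yaw 124.4 F [-0.6  0.1  0.3] g -0.0005195935033967909
[-7.72, -19.17, 0.45] [0.2, 0.5, -59.1]
```

Call:
step_arm(plan=[{"offset":[-7.7,-19.2,0],"rot":[0,0,-59.1],"gripper":0},{"offset":[-7.7,-19.2,0],"rot":[0,0,-59.1],"gripper":0},{"offset":[-7.7,-19.2,0],"rot":[0,0,-59.1],"gripper":0},{"offset":[-7.7,-19.2,0],"rot":[0,0,-59.1],"gripper":0},{"offset":[-7.7,-19.2,0],"rot":[0,0,-59.1],"gripper":0},{"offset":[-7.7,-19.2,0],"rot":[0,0,-59.1],"gripper":0},{"offset":[-7.7,-19.2,0],"rot":[0,0,-59.1],"gripper":0},{"offset":[-7.7,-19.2,0],"rot":[0,0,-59.1],"gripper":0},{"offset":[-7.7,-19.2,0],"rot":[0,0,-59.1],"gripper":0}])

```text
time_s: 9.05
eef_pos: [468.0, -140.9, 225.5]
ee_rot: [-0.0, -0.03, 1.0, 0.0]
force: [0.7, -0.3, 1.5]
grip_width: 0.002
grip_force: 0.0
```

```bash
python3 - <<'E'
from h import *
plan([(525,-140,156,183.5)])
for n in ("top","side"):
    c=cam(n); np.savez(n+"3.npz",**c); P=pts(c)
    m=(np.hypot(P[...,0]-573.6,P[...,1]+22)<55)&(P[...,2]>75)&(P[...,2]<110)
    k=P[m]
    if len(k): q=k.mean(0); print(n,len(k),q.round(1),(np.degrees(np.arctan2(q[0]-573.6,q[1]+22))+16.4).round(1))
a=dict(np.load("top3.npz"))["color"][210:300,185:315,::-1]
cv2.imwrite("pics/t3.png",cv2.resize(a,None,fx=6,fy=6,interpolation=cv2.INTER_CUBIC))
E
```

```text
t 9.05 p [ 468.  -140.9  225.5] yaw 183.5 F [ 0.7 -0.3  1.5] g 0.0020271725628962143
[-5.7, -0.26, 6.95] [0.0, -0.0, -0.0]
top 44 [607.8  -6.   95.3] 81.3
side 70 [602.9  -4.9  87.1] 76.2
```

View pics/t3.png

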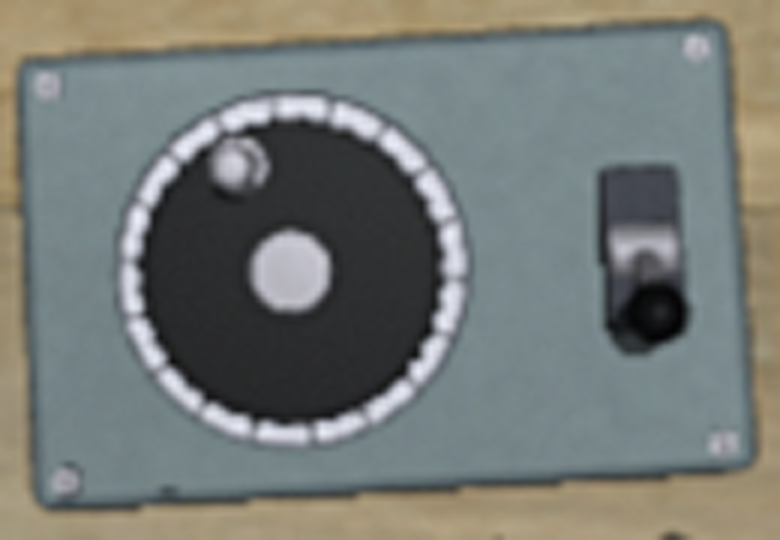

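The peg top is now at crop (240, 163), which is 81° on from the start, so the dial is in the fourth click; the lever has not moved. Now the lever.

Call:
step_arm(plan=[{"offset":[-3,-0.25,3],"rot":[0,0,0],"gripper":0},{"offset":[-5.5,-0.25,5.5],"rot":[0,0,0],"gripper":0},{"offset":[-5.5,-0.25,7],"rot":[0,0,0],"gripper":0},{"offset":[-5.5,-0.25,7],"rot":[0,0,0],"gripper":0},{"offset":[-5.5,-0.25,7],"rot":[0,0,0],"gripper":0}])

```text
time_s: 9.65
eef_pos: [523.3, -140.6, 156.3]
ee_rot: [-0.0, -0.03, 1.0, -0.0]
force: [0.2, 0.0, -0.5]
grip_width: -0.002
grip_force: 0.0
```

Call:
step_arm(plan=[{"offset":[-0.4,0,0],"rot":[0,0,0],"gripper":0},{"offset":[-0.8,0,0],"rot":[0,0,0],"gripper":0},{"offset":[-1.2,0,0],"rot":[0,0,0],"gripper":0},{"offset":[-1.6,0,0],"rot":[0,0,0],"gripper":0},{"offset":[-2.0,0,0],"rot":[0,0,0],"gripper":0},{"offset":[-2.4,0,0],"rot":[0,0,0],"gripper":0},{"offset":[-2.8,0,0],"rot":[0,0,0],"gripper":0},{"offset":[-3.2,0,0],"rot":[0,0,0],"gripper":0},{"offset":[-3.2,0,0],"rot":[0,0,0],"gripper":0}])

```text
time_s: 10.55
eef_pos: [555.8, -138.7, 155.8]
ee_rot: [0.0, -0.03, 1.0, -0.0]
force: [0.6, -0.3, -0.4]
grip_width: 0.0
grip_force: 0.0
```

```bash
python3 - <<'E'
from h import *
plan([(581+11.6-12,-137,156,183.5)])
c=cam("side"); np.savez("side4.npz",**c)
a=c["color"][150:290,200:380,::-1]
cv2.imwrite("pics/s4.png",cv2.resize(a,(640,498),interpolation=cv2.INTER_CUBIC))
E
```

```text
t 10.55 p [ 555.8 -138.7  155.8] yaw 183.5 F [ 0.6 -0.3 -0.4] g 0.00014194529384654859
[-2.48, 0.02, -0.01] [-0.0, 0.0, -0.0]
```

View pics/s4.png

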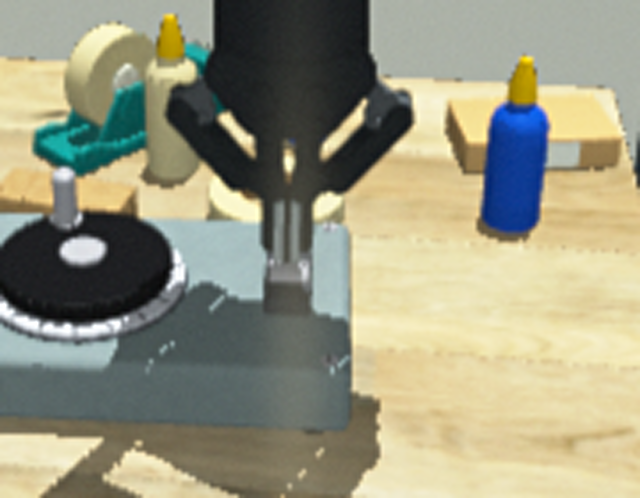

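The fingers are in front of the lever and hide it; the zero force at rest fits a lever that stays where it is left. I continue in small steps until the stop is felt.

Call:
step_arm(plan=[{"offset":[-0.3,0,0],"rot":[0,0,0],"gripper":0},{"offset":[-0.6,0,0],"rot":[0,0,0],"gripper":0},{"offset":[-0.9,0,0],"rot":[0,0,0],"gripper":0},{"offset":[-1.2,0,0],"rot":[0,0,0],"gripper":0},{"offset":[-1.5,0,0],"rot":[0,0,0],"gripper":0}])

```text
time_s: 11.1
eef_pos: [570.5, -137.9, 155.9]
ee_rot: [0.0, -0.03, 1.0, -0.0]
force: [-1.8, -0.1, 1.0]
grip_width: 0.0
grip_force: 0.7
```

Call:
step_arm(plan=[{"offset":[-0.2,0,0],"rot":[0,0,0],"gripper":0},{"offset":[-0.4,0,0],"rot":[0,0,0],"gripper":0},{"offset":[-0.6,0,0],"rot":[0,0,0],"gripper":0}])

```text
time_s: 11.4
eef_pos: [576.3, -137.5, 155.6]
ee_rot: [-0.0, -0.03, 1.0, 0.0]
force: [-1.5, -1.2, -1.2]
grip_width: 0.002
grip_force: 0.8
```

Call:
step_arm(plan=[{"offset":[-0.15,0,0],"rot":[0,0,0],"gripper":0},{"offset":[-0.3,0,0],"rot":[0,0,0],"gripper":0}])

```text
time_s: 11.6
eef_pos: [579.2, -137.3, 155.7]
ee_rot: [-0.0, -0.03, 1.0, 0.0]
force: [-2.4, -0.0, -1.3]
grip_width: -0.001
grip_force: 0.9
```

Call:
step_arm(plan=[{"offset":[-0.1,0,0],"rot":[0,0,0],"gripper":0},{"offset":[-0.2,0,0],"rot":[0,0,0],"gripper":0}])

```text
time_s: 11.8
eef_pos: [581.2, -137.2, 155.8]
ee_rot: [-0.0, -0.03, 1.0, 0.0]
force: [-2.4, -0.7, -1.2]
grip_width: -0.002
grip_force: 1.2
```

Call:
step_arm(plan=[{"offset":[-0.1,0,0],"rot":[0,0,0],"gripper":0},{"offset":[-0.15,0,0],"rot":[0,0,0],"gripper":0}])

```text
time_s: 12.0
eef_pos: [581.8, -137.1, 155.6]
ee_rot: [-0.002, -0.03, 1.0, 0.0]
force: [-11.0, -0.3, 2.4]
grip_width: -0.004
grip_force: 5.2
```

Call:
step_arm(plan=[{"offset":[-0.1,0,0],"rot":[0,0,0],"gripper":0},{"offset":[-0.15,0,0],"rot":[0,0,0],"gripper":0}])

```text
time_s: 12.2
eef_pos: [582.3, -137.1, 155.6]
ee_rot: [-0.004, -0.03, 1.0, 0.0]
force: [-18.7, -2.0, 6.2]
grip_width: 0.0
grip_force: 9.1
```

The stop is clearly felt (19 N). I back away, lift, retreat toward the robot and check.

Call:
step_arm(plan=[{"offset":[1,0,0],"rot":[0,0,0],"gripper":0},{"offset":[3,0,0],"rot":[0,0,0],"gripper":0},{"offset":[6,0,-3],"rot":[0,0,0],"gripper":0},{"offset":[10,0,-7],"rot":[0,0,0],"gripper":0},{"offset":[14,0,-9],"rot":[0,0,0],"gripper":0},{"offset":[16,0,-10],"rot":[0,0,0],"gripper":0},{"offset":[16,0,-10],"rot":[0,0,0],"gripper":0},{"offset":[16,0,-10],"rot":[0,0,0],"gripper":0}])

```text
time_s: 13.0
eef_pos: [425.0, -146.9, 256.4]
ee_rot: [0.001, -0.03, 1.0, -0.001]
force: [0.1, -1.0, 0.3]
grip_width: 0.003
grip_force: 0.0
```

```bash
python3 - <<'E'
from h import *
plan([])
c=cam("top"); P=pts(c)
for nm,ce,r in (("peg",(573.6,-22),55),("ball",(580,-137),45)):
    k=P[(np.hypot(P[...,0]-ce[0],P[...,1]-ce[1])<r)&(P[...,2]>80)&(P[...,2]<112)]; q=k.mean(0); print(nm,len(k),q.round(1),k.max(0).round(1))
    if nm=="peg": print(np.degrees(np.arctan2(q[0]-573.6,q[1]+22))+16.4)
cv2.imwrite("pics/t5.png",cv2.resize(c["color"][130:310,130:370,::-1],None,fx=3.2,fy=3.2,interpolation=cv2.INTER_CUBIC))
E
```

```text
t 13.0 p [ 425.  -146.9  256.4] yaw 183.4 F [ 0.1 -1.   0.3] g 0.0030071728284020616
peg 44 [607.8  -6.   95.5] [ 6.133e+02 -3.000e-01  1.001e+02]
81.3658271359638
ball 92 [ 602.5 -135.6   99. ] [ 612.  -126.4  104.1]
```

View pics/t5.png

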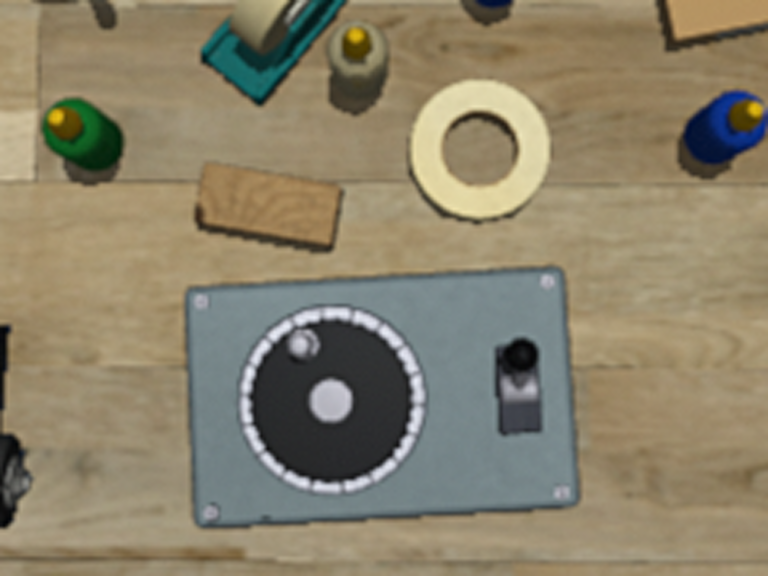

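The peg at (302, 343) is still in the fourth click. The ball at (520, 354) leans fully away, 40 mm on from where it began, and everything else is in place.

```bash
python3 -c "
from rig import *
print(finish_job())"
```

```text
the job is handed in; nothing more can be done
None
```

I turned the dial four clicks clockwise (measured 81°, nominal 80°), pushed the lock lever over to its far stop, took the hand clear and handed the job in at about 13 s.

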